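# Wedge up a specimen block under its keeper bar

## Task

Lay the blue keeper bar across the two posts of the cut-off fixture, down in their notches and centred, and let go of it. Then take the yellow wedge by its red grip and push it, thin end first, along the bed into the tunnel under the green specimen block until the block just lifts off, level and a few millimetres clear of the bed all round but not touching the bar. Finish while still holding the wedge in place in the gripper, and leave the jar, the white sample and the spanner alone.

Things in the scene. Friction and masses are not known exactly. Their poses are not given: they have to be found in the camera images.
- bed: Fixed fixture, its place and yaw vary: aluminium bed plate 15 mm thick, 150 mm wide (y), from x = -165 to +75 mm. Origin on the bench under the middle of the block's seat; x is the direction in which the wedge is pushed, roughly away from the robot; z up. Two steel posts, 42 mm (x) by 16 mm (y), stand at x = 0, y = +48 and -48 mm, each with a notch in its top for the bar.
- notch_left (a point): Middle of the notch floor in the bed's +y post, 78 mm above the bench. The notch runs along y, is 26 mm wide in x, open above, its cheeks 8 mm high.
- notch_right (a point): Middle of the notch floor in the bed's -y post, 78 mm above the bench; same notch.
- stops (a point): Point on the bed top (15 mm above the bench) at bed x = 42 mm, y = 0, midway between the front faces of two stop pins, 12 mm thick and 30 mm tall, at bed y = +29 and -29 mm. They stop the block when the wedge shoves it along; the wedge's toe may pass between them.
- block: Green specimen block, loose, 0.35 to 0.7 kg, 80 mm (x) by 74 (y) by 45 tall, standing on the bed between the posts, axes along the bed's (within 0.02 rad), 2 to 8 mm short of the stop pins. Origin: middle of its underside, 15 mm above the bench until lifted. A brass bar lies in its top along x, its top line 53 mm above the origin, so 10 mm under a bar in the notches.
- tunnel (a point): Mouth of the block's tunnel: on the underside level, at the block's -x end (40 mm from its origin). The tunnel runs right through along x, 44 mm wide between two 15 mm feet; its oiled roof slopes down 1 in 5 from 19 mm above the underside at this mouth to 3 mm at the +x end.
- wedge: Yellow wedge with red grip, loose, 0.25 kg, 145 mm long (x), 30 wide (y), upright on the bench. Origin: middle of its underside; z up; thin end (toe) at x = +72.5 mm. Top slopes 1 in 5, parallel to the tunnel roof: 6 mm high at the toe, 28 mm at x = -37.5; behind that the red grip block, 35 mm long, 60 mm tall.
- wedge_toe (a point): Bottom of the wedge's thin end. With the wedge on the bed, the slopes meet when this is 25 mm past the block's origin; each further 5 mm lifts the block 1 mm (less what it shoves the block along). Pushing takes 5 to 20 N, more the harder the wedge is pressed on the bed.
- wedge_grip (a point): Middle of the red grip block, 40 mm above the wedge's underside, 127.5 mm behind the toe: grip across y (30 mm).
- bar: Blue steel keeper bar, loose, 0.33 kg, 150 mm long (y), 20 mm wide (x), 14 mm thick (z), lying flat on the bench. Origin: middle of its underside.
- jar: White jar with black lid, 64 mm across, 50 mm tall; bystander. Origin: middle of its underside.
- mount: White round sample, 40 mm across, 22 mm tall; bystander. Origin: middle of its underside.
- spanner: Steel spanner 180 mm long (x), 8 mm thick, lying flat; bystander. Origin: about the middle of its underside.
There are look-alikes about, which are no part of the job. Several things look just like the bar: the one meant starts nearest to the robot's base. Several things have the shape of the wedge; the one meant has the colours described above.

How it is judged:
By the outcome, as a careful person would: the job done as asked, in the order asked, and still so for the second after the job is handed in, while the arm keeps its last pose, push and grip.
It also fails if it takes over 64 s, if anything falls off the work surface, if the arm or the gripper's body presses on something with over 40 N, if the wrist force passes 120 N, or if a joint passes its speed limit or range.

## Robot

A 6-joint arm with a two-finger parallel gripper is mounted at the origin on the work surface. World frame = base frame: x ahead of the robot, y to its left, z up, the work surface at z = 0. Lengths are in m, angles in rad, forces in N, time in s.
With the tool pointing down it reaches from about 0.375 to 0.9 m from the base axis. Payload 3.1 kg.
Tool frame: the origin (TCP) lies between the finger pads; the fingertips stand 17 mm ahead of it and the grasp point (between the pads) lies 2 mm behind it; z points along the fingers, y is the line along which they close (so a half turn about z gives the same grasp; the last joint's range is limited). The gripper opens to 85 mm and grips with 20 to 120 N. Pads are 22 mm wide; open, the fingers measure 114 mm over their backs; the gripper's body (76 mm by 85 mm) begins 54 mm behind the grasp point. The pads swing forward as they close: fully open they stand 13 mm farther back than shut.
Start: joints at [1.054, 0.527, 1.433, -0, 1.181, -0.178], TCP at [0.207, 0.59, 0.248] pointing down, gripper open.
Joint ranges: [-3.08, 3.08], [-0.75, 2.2], [0.22, 2.44], [-1.43, 4.57], [0, 2.65], [-2.85, 2.85]. Speed limits (rad/s): [2.79, 2.79, 3.14, 3.14, 3.14, 3.14].

## Interface

Orientations are given as a unit quaternion [x, y, z, w].
In Python, from station import sense, vision, order gives the robot as it stands.
- The arm moves only by the shell command python3 -m crank 'ROWS' [OPENING] [FORCE]. ROWS is JSON, a list of rows, each an object with "dp": the shift along the world's x, y, z in units of 30 mm (1.0 is 30 mm), a list of three; "angular": the turn, a rotation vector about the world's x, y, z in degrees, a list of three. In form: [{"dp": [dx, dy, dz], "angular": [ax, ay, az]}, ...]. A call has 1 to 20 rows; each row shifts and turns the commanded pose from where the row before left it; what a row does not reach is not made up. A row lasts 1/10 s, in which the tool goes at most 50 mm and 8.59 degrees, less where a joint would pass 70% of its speed; a pose out of reach is approached as far as the arm can. A call is refused whole if a number of a shift passes 1 or a number of a turn 8.59, either way. A call with a gripper value outside its range is refused whole. OPENING is the closure, from 0 (fully open) to 1 (shut), set as the call begins (- or left out, the last holds). The fingers move at their own pace and stop on an object; FORCE is the grip in N (left out, the last holds). Time passes only in rows, so rows that do not move let the fingers close. It gives the time, the measured TCP pose, the force, the opening and the grip force at its end, in the units of the state.
- sense(): the state, without advancing time (a new reading comes with each control period).
- vision.snapshot(name): name is "scene" or "top" or "wrist"; returns a dict with "image" (400x640x3 uint8, blue, green, red), "range_z" (400x640 float32, m along the optical axis (not along the pixel's ray), 0 where there is no reading), "mtx" (3x3 intrinsics, pixels), "pose" (4x4, takes a point from camera to world coordinates); the wrist camera has in their place "mount" (4x4, takes a point from camera to tool coordinates, whose origin is the TCP and whose axes are the flange's). Camera axes: x right, y down, z forward; pixel columns grow to the right and rows downward; lengths in m; the calibration is good to about 2 mm. A picture is of the moment at which its call begins: read the wrist's pose just before it.
- order.sign_off(): hands the job in; it is judged then, once.
The state is a dict: "t": time; "q": joint angles; "qd": joint speeds; "tau": joint torques, N m; "tcp_pos": TCP position; "tool_rot": TCP orientation; "force": force on the tool from outside, world axes, zero at the start; "ft_torque": the same for the moment, N m; "finger_gap": opening from 0.0 (shut) to 1.0 (fully open); "gripper_force": force on a finger pad.
Only numpy, scipy, OpenCV 4.12 (cv2) and the standard library are available. Lean on these libraries where they do the work, as an engineer would, in place of code of your own. Each camera call takes 0.05 s, during which the arm holds its last target. There are 200 camera calls.

## Working session

There is one attempt and no reset: what is moved stays moved. The work goes in short steps, Python scripts to look and compute and a shell command to move; the robot and the scene stay as the last step left them, time stands still between calls to the robot, and variables do not carry over. Pictures are saved under pics/ and viewed, at most 10 in all, crops included, and the job is handed in when it is done.

```bash
mkdir -p pics; ls; cat > h.py <<'E'
import numpy as np, cv2
from station import sense, vision, order
from scipy.spatial.transform import Rotation as R
def snap(n,save=None):
    s=sense(); d=vision.snapshot(n)
    if 'pose' not in d:
        T=np.eye(4); T[:3,:3]=R.from_quat(s['tool_rot']).as_matrix(); T[:3,3]=s['tcp_pos']; d['pose']=T@d['mount']
    K=np.array(d['mtx']); z=d['range_z']; v,u=np.mgrid[:400,:640]
    c=np.stack([(u-K[0,2])/K[0,0]*z,(v-K[1,2])/K[1,1]*z,z],-1)
    d['xyz']=c@d['pose'][:3,:3].T+d['pose'][:3,3]
    if save: cv2.imwrite('pics/'+save,d['image'])
    np.savez('last_%s.npz'%n,xyz=d['xyz'],image=d['image'],mtx=K,pose=d['pose'],z=z)
    return d
E
python3 - <<'E'
from h import *
d=snap('top','top1.png'); e=snap('scene','scene1.png')
print(sense())
print(d['pose'])
E
```

```text
pics
{'t': 0.1, 'q': array([ 1.05449262e+00,  5.28379023e-01,  1.43376942e+00, -1.08232581e-05,
        1.18141157e+00, -1.78480402e-01]), 'qd': array([-2.16291969e-03, -3.66768659e-03, -2.27377318e-03, -7.08824609e-04,
        8.70669553e-05, -6.08925494e-04]), 'tau': array([-3.77909564e-04, -4.43302488e+01, -1.78586429e+01, -2.53862690e-04,
        3.94879840e-03,  1.28818044e-06]), 'tcp_pos': array([0.20680309, 0.58914669, 0.24742938]), 'tool_rot': array([ 1.68107476e-01,  9.85768182e-01, -9.26622143e-04, -3.30185053e-04]), 'force': array([-0.82991657, -0.33676227, -0.33629363]), 'ft_torque': array([-0.03759662, -0.02677335, -0.02664772]), 'gripper_force': 0.0, 'finger_gap': 0.998287832549702}
[[ 0.01436839 -0.98579857  0.16731626  0.36038478]
 [-0.99988256 -0.01505754 -0.00285093 -0.0490274 ]
 [ 0.00532981 -0.16725565 -0.98589915  1.24554587]
 [ 0.          0.          0.          1.        ]]
```

View pics/top1.png

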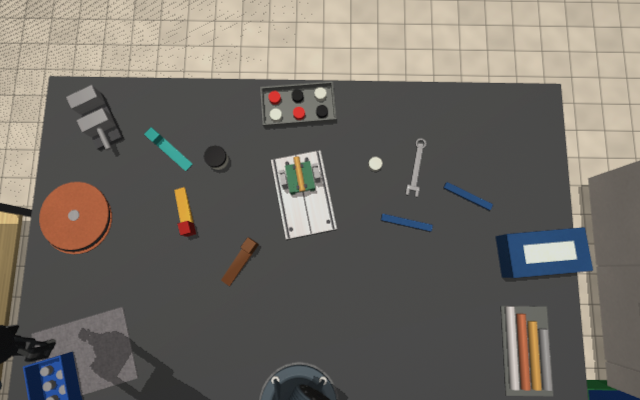

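View pics/scene1.png

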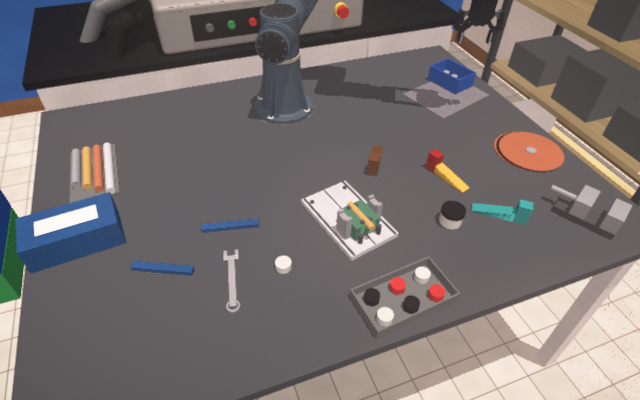

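The top view shows two bar candidates, at (406,222) and (467,196). The first is nearer the base (about (298,390)), so it is the one meant. The wedge shapes are yellow/red at (184,212), teal at (168,149) and brown at (240,260); the yellow one with the red grip fits. The fixture is at (303,195).

```bash
cat > m1.py <<'E'
from h import *
d=np.load('last_top.npz'); X=d['xyz']; im=d['image']; hsv=cv2.cvtColor(im,cv2.COLOR_BGR2HSV)
def blob(name,box,lo,hi):
    u0,v0,u1,v1=box; m=np.zeros((400,640),np.uint8); m[v0:v1,u0:u1]=cv2.inRange(hsv,lo,hi)[v0:v1,u0:u1]
    P=X[m>0]; P=P[np.isfinite(P).all(1)]
    r=cv2.minAreaRect((P[:,:2]*1000).astype(np.float32)); 
    print(name,len(P),'mean',P.mean(0).round(4),'zpct',np.percentile(P[:,2],[5,50,95]).round(4),'rect',np.round(r[0],1),np.round(r[1],1),round(r[2],1), 'pca',)
    c=P[:,:2]-P[:,:2].mean(0); w,V=np.linalg.eigh(c.T@c); a=V[:,1]; print('  axis deg',round(np.degrees(np.arctan2(a[1],a[0])),1))
blob('bar1',(370,205,440,240),(100,100,30),(125,255,255))
blob('bar2',(435,175,500,215),(100,100,30),(125,255,255))
blob('yellow',(165,180,205,240),(15,120,80),(32,255,255))
blob('red',(165,180,205,240),(0,150,60),(8,255,255))
blob('green',(270,145,330,200),(50,60,20),(90,255,255))
blob('brass',(270,145,330,200),(10,100,80),(28,255,255))
blob('bed',(260,140,345,245),(0,0,140),(180,50,255))
c=cv2.resize(im[140:245,160:440],None,fx=2.8,fy=2.8,interpolation=cv2.INTER_CUBIC); cv2.imwrite('pics/crop1.png',c)
E
python3 m1.py
```

```text
bar1 362 mean [ 0.5016 -0.301   0.0225] zpct [0.007  0.0127 0.0169] rect [ 465.6 -201.7] [ 91.2 359.5] 20.3 pca
  axis deg 88.1
bar2 374 mean [ 0.5825 -0.4838  0.0185] zpct [0.0052 0.0124 0.0167] rect [ 510.9 -286.4] [117.9 549.7] 20.3 pca
  axis deg 84.3
yellow 419 mean [0.5422 0.3475 0.023 ] zpct [0.0007 0.0146 0.0255] rect [446.7 183.6] [488.4  88.3] 59.4 pca
  axis deg 49.3
red 205 mean [0.4718 0.3251 0.0489] zpct [0.0149 0.0569 0.0621] rect [472.7 329.5] [35.9 29.9] 16.9 pca
  axis deg -164.7
green 503 mean [0.6206 0.0084 0.0629] zpct [0.0533 0.0589 0.0629] rect [514.  -12.1] [315.5  74.5] 10.8 pca
  axis deg -170.8
brass 200 mean [0.6284 0.0103 0.0712] zpct [0.0603 0.0656 0.07  ] rect [519.8 -12.8] [327.   17.4] 11.9 pca
  axis deg -168.3
bed 2760 mean [ 0.562  -0.0037  0.0222] zpct [0.0095 0.0143 0.0759] rect [533.2 -11.3] [353.8 152.3] 12.4 pca
  axis deg -166.9
```

View pics/crop1.png

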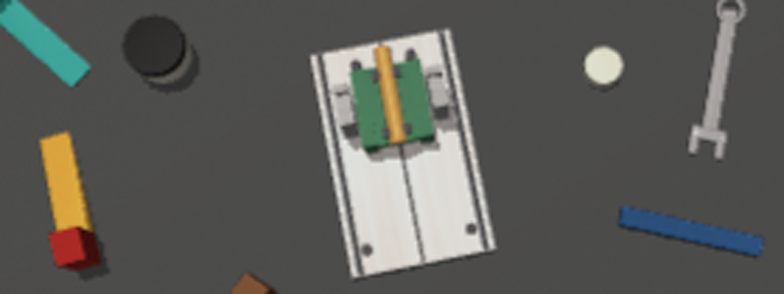

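The crop shows the blue bar at crop (690,230), nearest the base, and the yellow wedge with its red grip at (75,250). The toe points away from the robot. The notched posts stand on either side of the green block. I'll drop invalid depth readings and measure again.

```bash
cat > m1.py <<'E'
from h import *
import sys
def blob(d,name,box,lo,hi,zr):
    X=d['xyz']; hsv=cv2.cvtColor(d['image'],cv2.COLOR_BGR2HSV)
    u0,v0,u1,v1=box; m=np.zeros((400,640),bool); m[v0:v1,u0:u1]=cv2.inRange(hsv,lo,hi)[v0:v1,u0:u1]>0
    P=X[m&(d['z']>0)&(X[...,2]>zr[0])&(X[...,2]<zr[1])]
    lab=np.median(P,0); P=P[np.linalg.norm(P[:,:2]-lab[:2],axis=1)<.25]
    r=cv2.minAreaRect((P[:,:2]*1000).astype(np.float32)); 
    c=P[:,:2]-P[:,:2].mean(0); w,V=np.linalg.eigh(c.T@c); a=V[:,1]
    print(name,len(P),'mean',P.mean(0).round(4),'rect',np.round(r[0],1),np.round(r[1],1),round(r[2],1),'axis',round(np.degrees(np.arctan2(a[1],a[0]))%180,1))
    return P
if __name__=='__main__':
    d=np.load('last_top.npz')
    d={k:d[k] for k in d}
    B=((100,100,30),(125,255,255))
    blob(d,'bar1',(370,205,440,240),*B,(.008,.03))
    blob(d,'yellow',(165,180,205,240),(15,120,80),(32,255,255),(.004,.035))
    blob(d,'redtop',(165,180,205,240),(0,150,60),(8,255,255),(.05,.08))
    blob(d,'green',(270,145,330,200),(50,60,20),(90,255,255),(.052,.07))
    blob(d,'brass',(270,145,330,200),(10,100,80),(28,255,255),(.06,.08))
    blob(d,'bed',(260,140,345,245),(0,0,140),(180,50,255),(.01,.02))
    blob(d,'postL',(270,145,300,200),(0,0,60),(180,60,255),(.068,.1))
    blob(d,'postR',(300,145,340,200),(0,0,60),(180,60,255),(.068,.1))
E
python3 m1.py
```

```text
bar1 334 mean [ 0.5022 -0.303   0.013 ] rect [ 502.4 -302.7] [148.9  20.3] 78.0 axis 78.0
yellow 376 mean [0.5414 0.3506 0.0156] rect [542.5 352.5] [108.5  31.5] 17.4 axis 20.2
redtop 139 mean [0.4723 0.3286 0.0584] rect [472.7 329.9] [35.6 29.1] 16.9 axis 23.8
green 478 mean [0.6225 0.0091 0.059 ] rect [623.4   9.7] [80.4 73.1] 11.6 axis 105.0
brass 190 mean [0.6303 0.0109 0.0656] rect [631.   10.9] [99.6 17. ] 11.9 axis 11.7
bed 2398 mean [ 0.5568 -0.004   0.0144] rect [582.4   0.9] [240.5 149.5] 12.3 axis 13.0
postL 95 mean [0.6149 0.057  0.0796] rect [615.1  57.3] [42.3 16. ] 12.1 axis 13.2
postR 93 mean [ 0.6356 -0.0358  0.0804] rect [644.3 -28.1] [65.4 31.1] 42.4 axis 16.6
```

Everything checks out: bed 240×150 mm at yaw 12.1°, and its origin computes to (0.6264, 0.0104). The left post agrees with that to within 1 mm. The bar is 149×20 mm at 78°. I'll move above the bar.

```bash
python3 -m crank '[{"dp":[0.63,-0.93,0],"angular":[0,0,-4]},{"dp":[0.63,-0.93,0],"angular":[0,0,-4]},{"dp":[0.63,-0.93,0],"angular":[0,0,-4]},{"dp":[0.63,-0.93,0],"angular":[0,0,-4]},{"dp":[0.63,-0.93,0],"angular":[0,0,-4]},{"dp":[0.63,-0.93,0],"angular":[0,0,-4]},{"dp":[0.63,-0.93,0],"angular":[0,0,-4]},{"dp":[0.63,-0.93,0],"angular":[0,0,-4]},{"dp":[0.63,-0.93,0],"angular":[0,0,-4]},{"dp":[0.63,-0.93,0],"angular":[0,0,-4]},{"dp":[0.63,-0.93,0],"angular":[0,0,-4]},{"dp":[0.63,-0.93,0],"angular":[0,0,-4]},{"dp":[0.63,-0.93,0],"angular":[0,0,-4]},{"dp":[0.63,-0.93,0],"angular":[0,0,-4]}]' 0 40
python3 -m crank '[{"dp":[0.06,-0.98,-0.2],"angular":[0,0,-1.6]},{"dp":[0.06,-0.98,-0.2],"angular":[0,0,-1.6]},{"dp":[0.06,-0.98,-0.2],"angular":[0,0,-1.6]},{"dp":[0.06,-0.98,-0.2],"angular":[0,0,-1.6]},{"dp":[0.06,-0.98,-0.2],"angular":[0,0,-1.6]},{"dp":[0.06,-0.98,-0.2],"angular":[0,0,-1.6]},{"dp":[0.06,-0.98,-0.2],"angular":[0,0,-1.6]},{"dp":[0.06,-0.98,-0.2],"angular":[0,0,-1.6]},{"dp":[0.06,-0.98,-0.2],"angular":[0,0,-1.6]},{"dp":[0.06,-0.98,-0.2],"angular":[0,0,-1.6]},{"dp":[0.06,-0.98,-0.2],"angular":[0,0,-1.6]},{"dp":[0.06,-0.98,-0.2],"angular":[0,0,-1.6]},{"dp":[0.06,-0.98,-0.2],"angular":[0,0,-1.6]},{"dp":[0.06,-0.98,-0.2],"angular":[0,0,-1.6]},{"dp":[0.06,-0.98,-0.2],"angular":[0,0,-1.6]},{"dp":[0.06,-0.98,-0.2],"angular":[0,0,-1.6]},{"dp":[0.06,-0.98,-0.2],"angular":[0,0,-1.6]},{"dp":[0,0,0],"angular":[0,0,0]}]'
cat > st.py <<'E'
from h import *
s=sense(); M=R.from_quat(s['tool_rot']).as_matrix(); print('t',round(s['t'],2),'p',np.round(s['tcp_pos'],4),'yaw_y',round(np.degrees(np.arctan2(M[1,1],M[0,1])),2),'tilt',np.round(M[:2,2],4),'F',np.round(s['force'],1),'gap',round(s['finger_gap'],3),'gf',round(s['gripper_force'],1),'q',np.round(s['q'],2))
E
python3 st.py
python3 - <<'E'
from m1 import *
d=snap('wrist','w1.png'); blob(d,'bar',(0,0,640,400),(100,100,30),(125,255,255),(.008,.03))
E
```

```text
t: 1.5
tcp_pos: [0.472, 0.1978, 0.248]
tool_rot: [0.612, 0.791, -0.0, -0.0]
force: [0.7, 0.9, -0.2]
finger_gap: 0.999
gripper_force: 0.0
t: 3.3
tcp_pos: [0.5026, -0.3047, 0.1454]
tool_rot: [0.781, 0.624, -0.0, 0.001]
force: [-0.1, 0.7, -0.0]
finger_gap: 1.003
gripper_force: 0.0
t 3.3 p [ 0.5026 -0.3047  0.1454] yaw_y -12.77 tilt [ 0.001  -0.0019] F [-0.1  0.7 -0. ] gap 1.003 gf 0.0 q [-0.73  0.61  1.62 -0.    0.91 -0.51]Traceback (most recent call last):
  File "<stdin>", line 2, in <module>
  File "m1.py", line 6, in blob
    P=X[m&(d['z']>0)&(X[...,2]>zr[0])&(X[...,2]<zr[1])]
           ~^^^^^
KeyError: 'z'
```

View pics/w1.png

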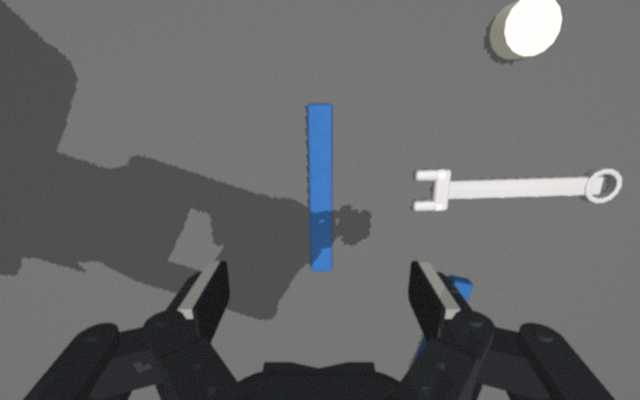

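The wrist view shows the bar from (320,103) to (321,270), centred between the fingers. The spanner and sample are clear to its right.

```bash
sed -i "s/^    np.savez/    d['z']=z\n    np.savez/" h.py; python3 - <<'E'
from m1 import *
d=np.load('last_wrist.npz'); d={k:d[k] for k in d}
blob(d,'bar',(290,90,350,285),(100,100,30),(125,255,255),(.008,.03))
E
```

```text
bar 3823 mean [ 0.5056 -0.2975  0.0141] rect [ 504. -304.] [148.6  19.4] 78.0 axis 78.0
```

```bash
python3 -m crank '[{"dp":[0.04,0.04,-0.8],"angular":[0,0,0.8]},{"dp":[0,0,-0.8],"angular":[0,0,0]},{"dp":[0,0,-0.8],"angular":[0,0,0]},{"dp":[0,0,-0.8],"angular":[0,0,0]},{"dp":[0,0,-0.6],"angular":[0,0,0]},{"dp":[0,0,-0.35],"angular":[0,0,0]},{"dp":[0,0,0],"angular":[0,0,0]}]' 0
python3 st.py
python3 -m crank '[{"dp":[0,0,0],"angular":[0,0,0]},{"dp":[0,0,0],"angular":[0,0,0]},{"dp":[0,0,0],"angular":[0,0,0]},{"dp":[0,0,0],"angular":[0,0,0]},{"dp":[0,0,0],"angular":[0,0,0]},{"dp":[0,0,0],"angular":[0,0,0]},{"dp":[0,0,0],"angular":[0,0,0]},{"dp":[0,0,0],"angular":[0,0,0]}]' 1 50
python3 st.py
```

```text
t: 4.05
tcp_pos: [0.5026, -0.2978, 0.0206]
tool_rot: [0.775, 0.631, -0.0, -0.002]
force: [-0.4, 0.1, -0.3]
finger_gap: 1.002
gripper_force: 0.0
t 4.05 p [ 0.5026 -0.2978  0.0206] yaw_y -11.7 tilt [-0.0027  0.0026] F [-0.4  0.1 -0.3] gap 1.002 gf 0.0 q [-0.73  0.81  1.67  0.    0.66 -0.52]
t: 4.85
tcp_pos: [0.5042, -0.3, 0.0228]
tool_rot: [0.776, 0.631, 0.0, 0.001]
force: [0.0, 0.9, 5.1]
finger_gap: 0.212
gripper_force: 50.2
t 4.85 p [ 0.5042 -0.3     0.0228] yaw_y -11.76 tilt [ 0.0018 -0.0014] F [0.  0.9 5.1] gap 0.212 gf 50.2 q [-0.73  0.81  1.67  0.    0.66 -0.52]
```

```bash
python3 -m crank '[{"dp":[0,0,0.5],"angular":[0,0,0]},{"dp":[0,0,0.8],"angular":[0,0,0]},{"dp":[0,0,1],"angular":[0,0,0]},{"dp":[0,0,1],"angular":[0,0,0]},{"dp":[0,0,0.9],"angular":[0,0,0]},{"dp":[0.34,0.87,0],"angular":[0,0,2]},{"dp":[0.34,0.87,0],"angular":[0,0,2]},{"dp":[0.34,0.87,0],"angular":[0,0,2]},{"dp":[0.34,0.87,0],"angular":[0,0,2]},{"dp":[0.34,0.87,0],"angular":[0,0,2]},{"dp":[0.34,0.87,0],"angular":[0,0,2]},{"dp":[0.34,0.87,0],"angular":[0,0,2]},{"dp":[0.34,0.87,0],"angular":[0,0,2]},{"dp":[0.34,0.87,0],"angular":[0,0,2]},{"dp":[0.34,0.87,0],"angular":[0,0,2]},{"dp":[0.34,0.87,0],"angular":[0,0,2]},{"dp":[0.34,0.87,0],"angular":[0,0,2]},{"dp":[0,0,0],"angular":[0,0,0]},{"dp":[0,0,0],"angular":[0,0,0]}]'
python3 st.py
python3 - <<'E'
from m1 import *
d=snap('top','top2.png')
blob(d,'bar top',(260,120,345,245),(100,100,30),(125,255,255),(.1,.2))
d=snap('wrist','w2.png')
P=blob(d,'bar wr',(150,50,500,400),(100,100,30),(125,255,255),(.08,.2)); print(np.percentile(P[:,2],[2,50,98]))
P=blob(d,'green',(0,0,640,400),(50,60,20),(90,255,255),(.05,.07))
P=blob(d,'bed',(0,0,640,400),(0,0,140),(180,50,255),(.01,.02))
P=blob(d,'posts',(0,0,640,400),(0,0,50),(180,70,255),(.074,.095))
for k in range(3):pass
E
```

```text
t: 6.75
tcp_pos: [0.6249, 0.0143, 0.1475]
tool_rot: [0.627, 0.779, -0.001, -0.001]
force: [0.5, -0.5, -2.6]
finger_gap: 0.214
gripper_force: 49.4
t 6.75 p [0.6249 0.0143 0.1475] yaw_y 12.34 tilt [-0.0021 -0.0003] F [ 0.5 -0.5 -2.6] gap 0.214 gf 49.4 q [-0.16  0.65  1.52 -0.    0.97 -0.37]
bar top 100 mean [ 0.6349 -0.0431  0.1372] rect [635.3 -42. ] [19.3 39.7] 13.7 axis 107.7
bar wr 9867 mean [0.6219 0.0283 0.1388] rect [608.8  15.6] [ 50.7 130.5] 12.3 axis 102.3
[0.13734009 0.13877177 0.14013691]
green 3380 mean [0.6237 0.0187 0.06  ] rect [626.    8.8] [80.2 74.1] 11.5 axis 12.7
bed 25797 mean [0.5565 0.0075 0.0153] rect [583.8  -1.2] [241.8 150.3] 12.3 axis 20.2
posts 678 mean [0.6217 0.0576 0.085 ] rect [617.8  55.9] [42.  16.1] 12.5 axis 12.4
```

View pics/w2.png

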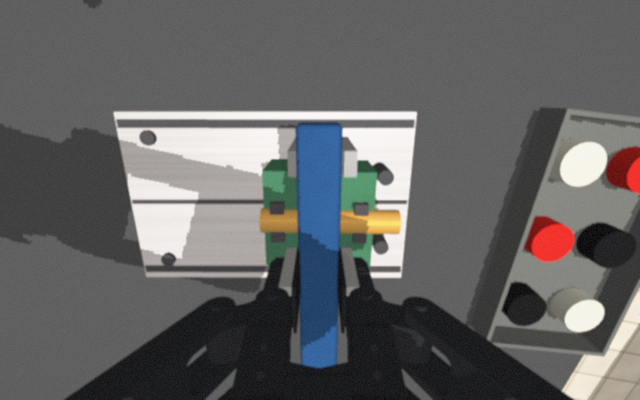

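The wrist view shows the bar held across the fixture, x-aligned with the left post notch at about (320,160), and its +y end at row 124. Next I'll compute the bar's offset in the bed frame.

```bash
cat > m2.py <<'E'
from m1 import *
d=np.load('last_wrist.npz'); d={k:d[k] for k in d}
a=np.radians(12.3); O=np.array([.6278,.0084]); Rb=np.array([[np.cos(a),np.sin(a)],[-np.sin(a),np.cos(a)]])
for (n,c,z) in [('bar',((100,100,30),(125,255,255)),(.132,.145)),('post',((0,0,50),(180,70,255)),(.082,.092))]:
    P=blob(d,n,(150,50,500,400),*c,z); b=(P[:,:2]-O)@Rb.T*1000
    if n=='post': b=b[b[:,1]>35]
    print(n,'x',np.percentile(b[:,0],[1,50,99]).round(1),'y',np.percentile(b[:,1],[.5,99.5]).round(1),b.max(0).round(1),b.min(0).round(1))
    far=b[(b[:,1]>25)&(b[:,1]<70)]; print(' far x range',np.percentile(far[:,0],[2,98]).round(1)); near=b[b[:,1]<-30]; print(' near x',np.percentile(near[:,0],[2,98]).round(1) if len(near) else '')
E
python3 m2.py
```

```text
bar 9816 mean [0.6219 0.0283 0.1388] rect [623.9  18.9] [ 19.9 130.5] 12.2 axis 102.3
bar x [-10.9  -1.3   7.9] y [-51.9  76.2] [ 8.4 76.4] [-11.6 -54.1]
 far x range [-10.7   7.7]
 near x [-10.8   7.8]
post 591 mean [0.6211 0.0569 0.086 ] rect [617.9  55.8] [42. 16.] 12.4 axis 12.3
post x [-20.3  14.8  21.3] y [40.7 56.4] [21.4 56.5] [-20.6  40.5]
 far x range [-20.2  21.1]
 near x
```

```bash
python3 -m crank '[{"dp":[0.06,-0.01,-0.2],"angular":[0,0,0]},{"dp":[0,0,-0.4],"angular":[0,0,0]},{"dp":[0,0,-0.3],"angular":[0,0,0]},{"dp":[0,0,-0.2],"angular":[0,0,0]},{"dp":[0,0,-0.15],"angular":[0,0,0]},{"dp":[0,0,-0.1],"angular":[0,0,0]},{"dp":[0,0,-0.1],"angular":[0,0,0]},{"dp":[0,0,-0.05],"angular":[0,0,0]},{"dp":[0,0,0],"angular":[0,0,0]}]'; python3 st.py
python3 - <<'E'
import h; h.snap('wrist','w3.png'); h.snap('scene','s3.png')
E
python3 m2.py 2>&1 | head -2; sed -i 's/(.132,.145)/(.084,.098)/' m2.py; python3 m2.py
```

```text
t: 7.75
tcp_pos: [0.6277, 0.0134, 0.1028]
tool_rot: [0.628, 0.779, -0.0, 0.0]
force: [0.5, -0.3, -3.5]
finger_gap: 0.216
gripper_force: 49.4
t 7.75 p [0.6277 0.0134 0.1028] yaw_y 12.25 tilt [-0.     -0.0001] F [ 0.5 -0.3 -3.5] gap 0.216 gf 49.4 q [-0.16  0.72  1.54 -0.    0.89 -0.37]
bar 7 mean [0.6251 0.0241 0.1374] rect [625.7  23.3] [49.8  5.4] 13.1 axis 13.0
bar x [-23.1 -10.   25.7] y [12.  17.7] [26.  17.7] [-23.8  12. ]
bar 9769 mean [0.6248 0.0281 0.094 ] rect [626.7  18.9] [ 19.9 130.3] 12.1 axis 102.3
bar x [-8.2  1.4 10.6] y [-52.9  75.2] [11.1 75.6] [ -8.9 -54.7]
 far x range [-8.  10.5]
 near x [-8.1 10.5]
post 1660 mean [0.6222 0.0399 0.0861] rect [625.9  18.3] [ 42.2 131.3] 12.0 axis 104.8
post x [-20.4   1.   21.3] y [40.4 75.6] [21.5 75.7] [-20.7  40.1]
 far x range [-20.2  21.2]
 near x
```

```bash
python3 -m crank '[{"dp":[-0.02,0,-0.04],"angular":[0,0,0]},{"dp":[0,0,-0.03],"angular":[0,0,0]},{"dp":[0,0,0],"angular":[0,0,0]}]'; python3 st.py
```

```text
t: 8.15
tcp_pos: [0.6271, 0.0134, 0.1008]
tool_rot: [0.628, 0.778, 0.0, 0.0]
force: [-0.7, -0.7, -2.3]
finger_gap: 0.213
gripper_force: 49.5
t 8.15 p [0.6271 0.0134 0.1008] yaw_y 12.25 tilt [0.0001 0.    ] F [-0.7 -0.7 -2.3] gap 0.213 gf 49.5 q [-0.16  0.72  1.54  0.    0.88 -0.37]
```

```bash
python3 -m crank '[{"dp":[0,0,-0.03],"angular":[0,0,0]},{"dp":[0,0,-0.02],"angular":[0,0,0]},{"dp":[0,0,0],"angular":[0,0,0]}]'; python3 st.py
```

```text
t: 8.45
tcp_pos: [0.6271, 0.0134, 0.1008]
tool_rot: [0.628, 0.779, 0.0, 0.0]
force: [-2.5, -0.2, 6.7]
finger_gap: 0.212
gripper_force: 50.5
t 8.45 p [0.6271 0.0134 0.1008] yaw_y 12.26 tilt [ 0.0005 -0.0002] F [-2.5 -0.2  6.7] gap 0.212 gf 50.5 q [-0.16  0.72  1.54 -0.    0.88 -0.37]
```

```bash
python3 -m crank '[{"dp":[0,0,0.03],"angular":[0,0,0]},{"dp":[0,0,0],"angular":[0,0,0]},{"dp":[0,0,0],"angular":[0,0,0]},{"dp":[0,0,0],"angular":[0,0,0]},{"dp":[0,0,0.2],"angular":[0,0,0]},{"dp":[0,0,0.6],"angular":[0,0,0]},{"dp":[0,0,1],"angular":[0,0,0]},{"dp":[0,0,1],"angular":[0,0,0]},{"dp":[0,0,1],"angular":[0,0,0]},{"dp":[0,0,0],"angular":[0,0,0]}]' 0.4; python3 st.py
python3 - <<'E'
import h; h.snap('wrist','w4.png')
E
python3 m2.py
```

```text
t: 9.45
tcp_pos: [0.6302, 0.013, 0.2194]
tool_rot: [0.628, 0.779, 0.003, 0.005]
force: [0.7, 0.2, 0.7]
finger_gap: 0.596
gripper_force: 0.0
t 9.45 p [0.6302 0.013  0.2194] yaw_y 12.26 tilt [ 0.0105 -0.0016] F [0.7 0.2 0.7] gap 0.596 gf 0.0 q [-0.16  0.56  1.46  0.    1.11 -0.37]
bar 3752 mean [0.6268 0.0157 0.0922] rect [628.   9.] [ 19.7 148.3] 12.0 axis 102.3
bar x [-8.8  0.6  9.9] y [-72.2  74.6] [10.6 74.7] [ -9.4 -73.6]
 far x range [-8.6  9.9]
 near x [-8.5  9.7]
post 802 mean [0.626  0.0183 0.0865] rect [626.   17.9] [ 41.8 131.5] 12.0 axis 102.2
post x [-20.3   0.4  20.9] y [40.9 75.3] [21.4 75.4] [-20.5  40.7]
 far x range [-20.2  20.8]
 near x
```

View pics/w4.png

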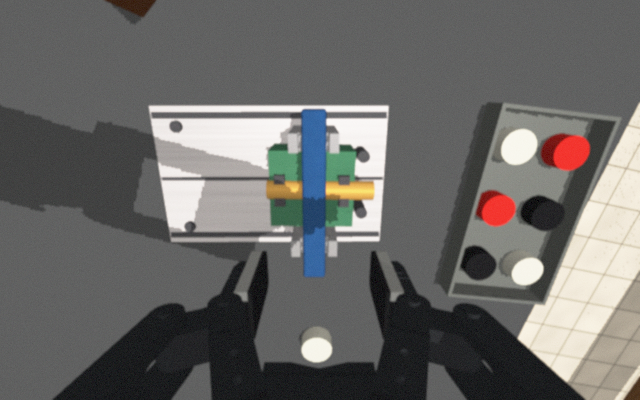

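The bar is seated: top at 92 mm, level, 0.9 mm off centre, and released. Now over to the wedge grip.

```bash
python3 -m crank '[{"dp":[-0.43,0.88,0],"angular":[0,0,-7.1]},{"dp":[-0.43,0.88,0],"angular":[0,0,-7.1]},{"dp":[-0.43,0.88,0],"angular":[0,0,-7.1]},{"dp":[-0.43,0.88,-0.2],"angular":[0,0,-7.1]},{"dp":[-0.43,0.88,-0.2],"angular":[0,0,-7.1]},{"dp":[-0.43,0.88,-0.2],"angular":[0,0,-7.1]},{"dp":[-0.43,0.88,-0.2],"angular":[0,0,-7.1]},{"dp":[-0.43,0.88,-0.2],"angular":[0,0,-7.1]},{"dp":[-0.43,0.88,-0.2],"angular":[0,0,-7.1]},{"dp":[-0.43,0.88,-0.2],"angular":[0,0,-7.1]},{"dp":[-0.43,0.88,-0.2],"angular":[0,0,-7.1]},{"dp":[-0.43,0.88,-0.2],"angular":[0,0,-7.1]},{"dp":[0,0,0],"angular":[0,0,0]},{"dp":[0,0,0],"angular":[0,0,0]}]' 0; python3 st.py
cat > m3.py <<'E'
from m1 import *
d=snap('wrist','w5.png')
blob(d,'red',(0,0,640,400),(0,150,60),(8,255,255),(.052,.07))
blob(d,'yel',(0,0,640,400),(15,120,80),(32,255,255),(.004,.035))
E
python3 m3.py
```

```text
t: 10.9
tcp_pos: [0.4712, 0.3302, 0.1589]
tool_rot: [0.989, 0.15, -0.001, 0.001]
force: [-0.4, 0.7, -0.1]
finger_gap: 0.999
gripper_force: 0.0
t 10.9 p [0.4712 0.3302 0.1589] yaw_y -72.78 tilt [-0.0022 -0.0014] F [-0.4  0.7 -0.1] gap 0.999 gf 0.0 q [ 0.42  0.58  1.64 -0.    0.92  1.69]
red 1741 mean [0.4767 0.3296 0.0599] rect [475.6 329.1] [34.5 29.2] 16.7 axis 14.7
yel 5241 mean [0.5449 0.351  0.0169] rect [493.2 286.9] [269.8  87.4] 51.8 axis 18.6
```

View pics/w5.png

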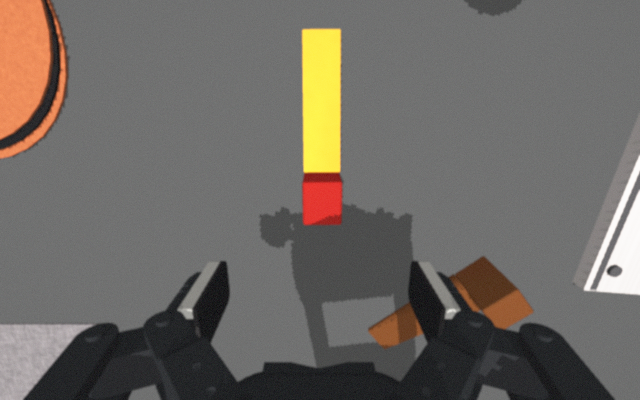

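The wrist view shows the red grip at (322,200), centred between the fingers and aligned. The yellow ramp runs up from it to (322,30), and the brown wedge at (480,300) is clear of the fingers.

```bash
python3 -m crank '[{"dp":[0.1,-0.03,-0.8],"angular":[0,0,0]},{"dp":[0,0,-0.9],"angular":[0,0,0]},{"dp":[0,0,-0.9],"angular":[0,0,0]},{"dp":[0,0,-0.8],"angular":[0,0,0]},{"dp":[0,0,-0.4],"angular":[0,0,0]},{"dp":[0,0,-0.2],"angular":[0,0,0]},{"dp":[0,0,0],"angular":[0,0,0]}]' 0; python3 st.py
python3 -m crank '[{"dp":[0,0,0],"angular":[0,0,0]},{"dp":[0,0,0],"angular":[0,0,0]},{"dp":[0,0,0],"angular":[0,0,0]},{"dp":[0,0,0],"angular":[0,0,0]},{"dp":[0,0,0],"angular":[0,0,0]},{"dp":[0,0,0],"angular":[0,0,0]},{"dp":[0,0,0],"angular":[0,0,0]}]' 1 90
python3 st.py; sed -i 's/w5.png/w6.png/' m3.py; python3 m3.py
```

```text
t: 11.65
tcp_pos: [0.4756, 0.3287, 0.0398]
tool_rot: [0.989, 0.148, -0.0, 0.0]
force: [0.1, -0.2, 0.2]
finger_gap: 1.006
gripper_force: 0.0
t 11.65 p [0.4756 0.3287 0.0398] yaw_y -72.99 tilt [-0.0005 -0.0003] F [ 0.1 -0.2  0.2] gap 1.006 gf 0.0 q [ 0.41  0.77  1.69 -0.    0.68  1.69]
t: 12.35
tcp_pos: [0.4757, 0.3296, 0.041]
tool_rot: [0.989, 0.148, 0.001, -0.0]
force: [-0.5, 1.4, 5.9]
finger_gap: 0.339
gripper_force: 89.5
t 12.35 p [0.4757 0.3296 0.041 ] yaw_y -72.95 tilt [0.0014 0.0006] F [-0.5  1.4  5.9] gap 0.339 gf 89.5 q [0.41 0.77 1.69 0.   0.68 1.69]
red 5742 mean [0.4783 0.3309 0.0596] rect [475.4 329.9] [35.9 30. ] 17.4 axis 17.4
yel 15414 mean [0.5441 0.3511 0.0172] rect [541.4 350.2] [106.3  30.2] 17.1 axis 17.1
```

```bash
python3 -m crank '[{"dp":[0,0,0.4],"angular":[0,0,0]},{"dp":[0,0,0.8],"angular":[0,0,0]},{"dp":[0,0,0.8],"angular":[0,0,0]},{"dp":[0,0,0.7],"angular":[0,0,0]},{"dp":[-0.125,-0.93,0],"angular":[0,0,-0.37]},{"dp":[-0.125,-0.93,0],"angular":[0,0,-0.37]},{"dp":[-0.125,-0.93,0],"angular":[0,0,-0.37]},{"dp":[-0.125,-0.93,0],"angular":[0,0,-0.37]},{"dp":[-0.125,-0.93,0],"angular":[0,0,-0.37]},{"dp":[-0.125,-0.93,0],"angular":[0,0,-0.37]},{"dp":[-0.125,-0.93,0],"angular":[0,0,-0.37]},{"dp":[-0.125,-0.93,0],"angular":[0,0,-0.37]},{"dp":[-0.125,-0.93,0],"angular":[0,0,-0.37]},{"dp":[-0.125,-0.93,0],"angular":[0,0,-0.37]},{"dp":[-0.125,-0.93,0],"angular":[0,0,-0.37]},{"dp":[-0.125,-0.93,0],"angular":[0,0,-0.37]},{"dp":[-0.125,-0.93,0],"angular":[0,0,-0.37]},{"dp":[0,0,0],"angular":[0,0,0]},{"dp":[0,0,0],"angular":[0,0,0]}]'; python3 st.py
cat > m4.py <<'E'
from m1 import *
import sys
d=snap('wrist',sys.argv[1])
dz=float(sys.argv[2]) # wedge underside height
Y=blob(d,'yel',(200,0,440,400),(22,120,80),(32,255,255),(dz+.004,dz+.03))
G=blob(d,'green',(0,0,640,400),(50,60,20),(90,255,255),(.053,.075))
B=blob(d,'brass',(0,0,640,400),(8,100,80),(21,255,255),(.062,.08))
E=blob(d,'bed',(0,0,640,400),(0,0,140),(180,50,255),(.01,.02))
K=blob(d,'bar',(0,0,640,400),(100,100,30),(125,255,255),(.085,.1))
a=np.radians(12.2);u=np.array([np.cos(a),np.sin(a)]);v=np.array([-u[1],u[0]])
def ext(n,P):
    x=P[:,:2]@u*1000;y=P[:,:2]@v*1000
    print(n,'x',np.percentile(x,[.5,99.5]).round(1),'y',np.percentile(y,[.5,99.5]).round(1),'z',np.percentile(P[:,2]*1000,[2,50,98]).round(1))
for n,P in zip(('yel','green','brass','bed','bar'),(Y,G,B,E,K)): ext(n,P)
s=sense(); print('tcp bed',s['tcp_pos'][:2]@u*1000,s['tcp_pos'][:2]@v*1000)
E
python3 m4.py w7.png 0.08
```

```text
t: 14.3
tcp_pos: [0.4263, -0.0338, 0.1213]
tool_rot: [0.994, 0.106, -0.0, -0.0]
force: [0.4, 0.7, -2.1]
finger_gap: 0.34
gripper_force: 89.4
t 14.3 p [ 0.4263 -0.0338  0.1213] yaw_y -77.87 tilt [-0.0004  0.0003] F [ 0.4  0.7 -2.1] gap 0.34 gf 89.4 q [-0.34  0.51  2.03  0.    0.6   1.02]
yel 14969 mean [ 0.4965 -0.0181  0.0972] rect [493.9 -18.6] [105.3  29.7] 12.0 axis 12.0
green 0 mean [nan nan nan] rect [0. 0.] [0. 0.] 0.0 axis 90.0
brass 1 mean [0.4282 0.1339 0.062 ] rect [428.2 133.9] [0. 0.] 0.0 axis 90.0
bed 20152 mean [ 0.5193 -0.0153  0.0151] rect [514.8 -15.6] [ 99.  150.9] 12.2 axis 102.3
bar 0 mean [nan nan nan] rect [0. 0.] [0. 0.] 0.0 axis 90.0
yel x [427.5 530.8] y [-137.1 -108. ] z [ 87.3  97.  107.9]
  return _methods._mean(a, axis=axis, dtype=dtype,
  ret = um.true_divide(
m1.py:9: RuntimeWarning: Mean of empty slice.
  c=P[:,:2]-P[:,:2].mean(0); w,V=np.linalg.eigh(c.T@c); a=V[:,1]
m1.py:10: RuntimeWarning: Mean of empty slice.
  print(name,len(P),'mean',P.mean(0).round(4),'rect',np.round(r[0],1),np.round(r[1],1),round(r[2],1),'axis',round(np.degrees(np.arctan2(a[1],a[0]))%180,1))
Traceback (most recent call last):
  File "m4.py", line 14, in <module>
    for n,P in zip(('yel','green','brass','bed','bar'),(Y,G,B,E,K)): ext(n,P)
                                                                     ~~~^^^^^
  File "m4.py", line 13, in ext
    print(n,'x',np.percentile(x,[.5,99.5]).round(1),'y',np.percentile(y,[.5,99.5]).round(1),'z',np.percentile(P[:,2]*1000,[2,50,98]).round(1))
                ~~~~~~~~~~~~~^^^^^^^^^^^^^
IndexError: index -1 is out of bounds for axis 0 with size 0
```

View pics/w7.png

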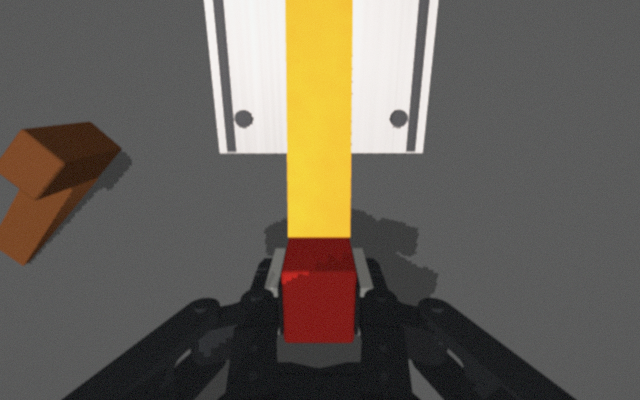

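```bash
python3 -m crank '[{"dp":[0.01,-0.03,-0.5],"angular":[0,0,0.2]},{"dp":[0,0,-0.6],"angular":[0,0,0]},{"dp":[0,0,-0.5],"angular":[0,0,0]},{"dp":[0,0,-0.3],"angular":[0,0,0]},{"dp":[0,0,-0.15],"angular":[0,0,0]},{"dp":[0,0,-0.05],"angular":[0,0,0]},{"dp":[0,0,0],"angular":[0,0,0]}]'; python3 st.py
python3 -m crank '[{"dp":[0,0,-0.02],"angular":[0,0,0]},{"dp":[0,0,0],"angular":[0,0,0]}]'; python3 st.py
python3 -m crank '[{"dp":[0,0,-0.02],"angular":[0,0,0]},{"dp":[0,0,0],"angular":[0,0,0]}]'; python3 st.py

```

```text
t: 15.05
tcp_pos: [0.427, -0.0341, 0.0583]
tool_rot: [0.994, 0.109, 0.0, 0.0]
force: [-0.5, 0.2, -3.1]
finger_gap: 0.342
gripper_force: 89.5
t 15.05 p [ 0.427  -0.0341  0.0583] yaw_y -77.53 tilt [ 0.0003 -0.0001] F [-0.5  0.2 -3.1] gap 0.342 gf 89.5 q [-0.34  0.65  2.07  0.    0.42  1.01]
t: 15.25
tcp_pos: [0.4271, -0.0344, 0.0579]
tool_rot: [0.994, 0.108, 0.0, 0.0]
force: [1.0, 1.3, -1.9]
finger_gap: 0.341
gripper_force: 89.5
t 15.25 p [ 0.4271 -0.0344  0.0579] yaw_y -77.57 tilt [ 0.0009 -0.0003] F [ 1.   1.3 -1.9] gap 0.341 gf 89.5 q [-0.34  0.65  2.07  0.    0.42  1.01]
t: 15.45
tcp_pos: [0.4269, -0.0344, 0.0571]
tool_rot: [0.994, 0.108, 0.0, 0.0]
force: [0.1, -0.2, -3.0]
finger_gap: 0.342
gripper_force: 89.5
t 15.45 p [ 0.4269 -0.0344  0.0571] yaw_y -77.57 tilt [ 0.0004 -0.0001] F [ 0.1 -0.2 -3. ] gap 0.342 gf 89.5 q [-0.34  0.65  2.07  0.    0.42  1.01]
```

```bash
for i in 1 2 3; do python3 -m crank '[{"dp":[0,0,-0.02],"angular":[0,0,0]},{"dp":[0,0,0],"angular":[0,0,0]}]' >/dev/null; python3 st.py; done
```

```text
t 15.65 p [ 0.4268 -0.0344  0.0563] yaw_y -77.57 tilt [-0. -0.] F [ 0.2 -0.4 -2.1] gap 0.341 gf 89.5 q [-0.34  0.66  2.07 -0.    0.42  1.01]
t 15.85 p [ 0.4268 -0.0344  0.056 ] yaw_y -77.57 tilt [ 0.0003 -0.0001] F [-1.6  0.8  2.7] gap 0.339 gf 90.4 q [-0.34  0.66  2.07 -0.    0.42  1.01]
t 16.05 p [ 0.4267 -0.0344  0.0558] yaw_y -77.56 tilt [ 0.0005 -0.0002] F [-1.4 -1.1  8.4] gap 0.341 gf 91.3 q [-0.34  0.66  2.07 -0.    0.42  1.01]
```

```bash
python3 -m crank '[{"dp":[0,0,0.02],"angular":[0,0,-0.2]},{"dp":[0.293,0.063,0],"angular":[0,0,0]},{"dp":[0.293,0.063,0],"angular":[0,0,0]},{"dp":[0.293,0.063,0],"angular":[0,0,0]},{"dp":[0.293,0.063,0],"angular":[0,0,0]},{"dp":[0,0,0],"angular":[0,0,0]}]'; python3 st.py
sed -i 's/^for n,P in.*/for n,P in zip(("yel","green","brass","bed","bar"),(Y,G,B,E,K)):\n    if len(P)>5: ext(n,P)/' m4.py; python3 m4.py w8.png 0.015 2>/dev/null
```

```text
t: 16.65
tcp_pos: [0.4624, -0.0264, 0.056]
tool_rot: [0.994, 0.107, 0.0, -0.0]
force: [-0.8, 2.1, 5.9]
finger_gap: 0.341
gripper_force: 90.7
t 16.65 p [ 0.4624 -0.0264  0.056 ] yaw_y -77.73 tilt [0.     0.0002] F [-0.8  2.1  5.9] gap 0.341 gf 90.7 q [-0.3   0.67  1.98  0.    0.49  1.06]
yel 7765 mean [ 0.5273 -0.0084  0.033 ] rect [528.5 -11.2] [101.3  28.7] 12.0 axis 5.9
green 19 mean [ 0.47   -0.0283  0.0642] rect [469.1 -24.6] [ 0.9 54.4] 12.4 axis 102.4
brass 0 mean [nan nan nan] rect [0. 0.] [0. 0.] 0.0 axis 90.0
bed 46272 mean [ 0.533  -0.0121  0.0151] rect [525.1 -13.5] [119.5 151.2] 12.3 axis 102.3
bar 2 mean [ 0.4675 -0.0219  0.0941] rect [467.5 -21.9] [73.6  0. ] 92.2 axis 92.2
yel x [465.  560.6] y [-136.2 -108.5] z [24.2 32.6 42.4]
green x [453.  453.9] y [-150.3  -96. ] z [54.  65.9 70.8]
bed x [451.7 569.4] y [-198.6  -49.6] z [13.7 15.1 16.5]
tcp bed 446.3664133230797 -123.51726278984265
```

View pics/w8.png

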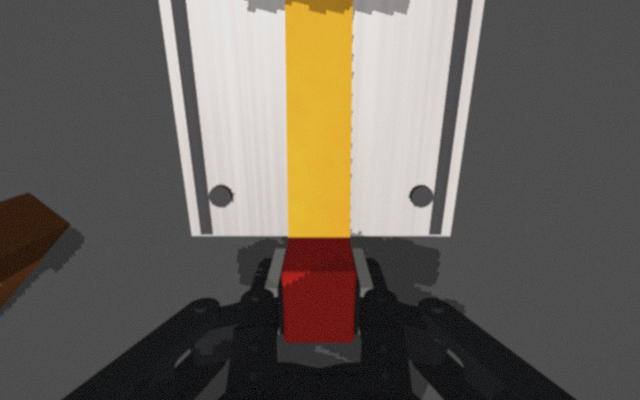

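The wrist view shows the wedge centred on the bed, running up under the block's shadow at row 5. It sits about 1.5 mm to the left, so I'll trim that and advance.

```bash
python3 -m crank '[{"dp":[0.3,0.02,0],"angular":[0,0,0]},{"dp":[0.293,0.063,0],"angular":[0,0,0]},{"dp":[0.293,0.063,0],"angular":[0,0,0]},{"dp":[0.293,0.063,0],"angular":[0,0,0]},{"dp":[0.293,0.063,0],"angular":[0,0,0]},{"dp":[0.293,0.063,0],"angular":[0,0,0]},{"dp":[0,0,0],"angular":[0,0,0]},{"dp":[0,0,0],"angular":[0,0,0]}]'; python3 st.py
cat > m5.py <<'E'
from m1 import *
import sys
a=np.radians(12.2);u=np.array([np.cos(a),np.sin(a)]);v=np.array([-u[1],u[0]])
O=np.array([.6264,.0104])
d=snap('top',sys.argv[1]+'t.png')
def rep(n,P):
    q=P[:,:2]-O; x=q@u*1000; y=q@v*1000; z=P[:,2]*1000
    A=np.c_[x,y,np.ones(len(x))]; c=np.linalg.lstsq(A,z,rcond=None)[0]
    print('  ',n,'x',np.percentile(x,[1,99]).round(1),'y',np.percentile(y,[1,99]).round(1),'z',np.median(z).round(2),'plane slopes',c[:2].round(4),'z0',c[2].round(2))
g=((50,60,20),(90,255,255))
rep('green',blob(d,'g',(270,145,330,200),*g,(.052,.07)))
rep('brass',blob(d,'brass',(270,145,330,200),(10,100,80),(28,255,255),(.06,.08)))
P=blob(d,'red',(240,180,345,260),(0,150,60),(8,255,255),(.06,.09)); rep('red',P) if len(P)>5 else 0
E2=blob(d,'bed',(260,190,345,245),(0,0,140),(180,50,255),(.01,.02)); rep('bed',E2)
d=snap('scene',sys.argv[1]+'s.png')
rep('green scene',blob(d,'g',(320,190,400,245),*g,(.053,.075)))
s=sense(); print('toe by tcp', s['tcp_pos'][:2]@u*1000+127.5-614.8)
E
python3 m5.py a
```

```text
t: 17.5
tcp_pos: [0.5154, -0.0165, 0.056]
tool_rot: [0.994, 0.107, 0.001, -0.0]
force: [-0.3, 1.8, 4.6]
finger_gap: 0.341
gripper_force: 90.6
t 17.5 p [ 0.5154 -0.0165  0.056 ] yaw_y -77.75 tilt [0.001  0.0001] F [-0.3  1.8  4.6] gap 0.341 gf 90.6 q [-0.25  0.7   1.85  0.    0.59  1.11]
g 160 mean [0.6402 0.0035 0.059 ] rect [631.2  10.3] [66.1 71.8] 10.6 axis 64.2
   green x [-25.6  37.3] y [-36.1  33.4] z 59.2 plane slopes [ 0.009  -0.0077] z0 58.86
brass 79 mean [0.6544 0.0155 0.0662] rect [646.1  14.5] [70.2 16.1] 13.5 axis 14.3
   brass x [-13.2  54.3] y [-8.   7.5] z 65.86 plane slopes [0.0138 0.0206] z0 65.83
red 0 mean [nan nan nan] rect [0. 0.] [0. 0.] 0.0 axis 90.0
bed 53 mean [ 0.4949 -0.0788  0.0142] rect [506.6 -86.5] [27.8 69.8] 74.1 axis 163.5
   bed x [-163.  -106.7] y [-74.4 -43.3] z 14.02 plane slopes [ 0.0273 -0.0094] z0 17.63
g 196 mean [0.6472 0.0141 0.0595] rect [627.8   8.4] [80.7 73.3] 10.9 axis 115.7
   green scene x [-37.4  40.7] y [-38.1  33.5] z 59.59 plane slopes [-0.0169  0.0024] z0 59.82
toe by tcp 12.975182674881353
  return _methods._mean(a, axis=axis, dtype=dtype,
  ret = um.true_divide(
m1.py:9: RuntimeWarning: Mean of empty slice.
  c=P[:,:2]-P[:,:2].mean(0); w,V=np.linalg.eigh(c.T@c); a=V[:,1]
m1.py:10: RuntimeWarning: Mean of empty slice.
  print(name,len(P),'mean',P.mean(0).round(4),'rect',np.round(r[0],1),np.round(r[1],1),round(r[2],1),'axis',round(np.degrees(np.arctan2(a[1],a[0]))%180,1))
```

```bash
for i in 1 2 3 ; do python3 -m crank '[{"dp":[0.098,0.021,0],"angular":[0,0,0]},{"dp":[0.098,0.021,0],"angular":[0,0,0]},{"dp":[0,0,0],"angular":[0,0,0]}]' >/dev/null; python3 st.py; done; python3 m5.py b 2>/dev/null
```

```text
t 17.9 p [ 0.5189 -0.0153  0.056 ] yaw_y -77.74 tilt [-0.0039  0.0005] F [-5.7 -0.4  8. ] gap 0.336 gf 90.9 q [-0.24  0.7   1.84 -0.    0.61  1.11]
t 18.2 p [ 0.5248 -0.0139  0.056 ] yaw_y -77.75 tilt [-0.0038  0.0006] F [-5.9 -1.2  9. ] gap 0.34 gf 90.9 q [-0.24  0.71  1.82 -0.    0.62  1.12]
t 18.5 p [ 0.5284 -0.0127  0.056 ] yaw_y -77.73 tilt [-0.0085  0.0008] F [-10.   -3.2  12.1] gap 0.343 gf 91.4 q [-0.23  0.71  1.81 -0.    0.63  1.12]
g 104 mean [0.6552 0.0134 0.0592] rect [654.3  15.9] [20.9 70.9] 11.7 axis 99.5
   green x [18.5 38.9] y [-35.3  34.2] z 59.16 plane slopes [-0.0537  0.0138] z0 60.81
brass 74 mean [0.662  0.0179 0.0657] rect [663.1  18. ] [40.1 15.5] 10.6 axis 9.7
   brass x [17.9 56.9] y [-7.7  7.6] z 65.73 plane slopes [0.0066 0.1786] z0 65.52
red 0 mean [nan nan nan] rect [0. 0.] [0. 0.] 0.0 axis 90.0
bed 136 mean [ 0.5031 -0.0709  0.0142] rect [517.8 -68. ] [80.3 42. ] 11.3 axis 167.9
   bed x [-162.6  -86.4] y [-74.5 -32.9] z 13.99 plane slopes [0.0047 0.0093] z0 15.39
g 221 mean [0.6475 0.014  0.0593] rect [628.7   9.8] [81.9 77. ] 13.1 axis 116.0
   green scene x [-36.7  43.1] y [-37.6  34.8] z 59.4 plane slopes [-0.0206 -0.0074] z0 59.78
toe by tcp 26.4833650321674
```

```bash
for i in 1 2 ; do python3 -m crank '[{"dp":[0.098,0.021,0.01],"angular":[0.03,-0.15,0]},{"dp":[0.098,0.021,0],"angular":[0,0,0]},{"dp":[0,0,0],"angular":[0,0,0]}]' >/dev/null; python3 st.py; done; python3 m5.py c 2>/dev/null | grep -v ^bed
```

```text
t 18.9 p [ 0.5317 -0.0113  0.056 ] yaw_y -77.69 tilt [-0.0117  0.0017] F [-13.8  -4.6  14.2] gap 0.342 gf 91.7 q [-0.23  0.71  1.8  -0.    0.64  1.13]
t 19.2 p [ 0.5356 -0.0098  0.056 ] yaw_y -77.69 tilt [-0.0135  0.0029] F [-17.1  -4.7  15.3] gap 0.337 gf 91.7 q [-0.23  0.72  1.79 -0.    0.65  1.13]
g 85 mean [0.6591 0.0033 0.0603] rect [656.1  14.1] [23.1 66.8] 10.6 axis 94.4
   green x [17.9 40.8] y [-35.4  28. ] z 60.14 plane slopes [0.0478 0.0342] z0 59.3
brass 76 mean [0.6644 0.0184 0.0668] rect [664.   18.4] [42.1 15.1] 12.4 axis 14.1
   brass x [18.1 59.4] y [-7.7  7.4] z 67.25 plane slopes [0.0362 0.144 ] z0 65.39
red 0 mean [nan nan nan] rect [0. 0.] [0. 0.] 0.0 axis 90.0
   bed x [-162.8  -73.5] y [-74.2 -25.2] z 14.16 plane slopes [-0.0092 -0.0383] z0 11.05
g 242 mean [0.6503 0.0144 0.0603] rect [632.3   9.9] [79.3 74.9] 12.5 axis 111.7
   green scene x [-33.   44.9] y [-38.   34.8] z 60.46 plane slopes [-0.0247  0.0094] z0 60.92
toe by tcp 34.093791241593294
```

```bash
for i in 1 2 ; do python3 -m crank '[{"dp":[0,0,0.015],"angular":[0.08,-0.4,0]},{"dp":[0,0,0],"angular":[0,0,0]}]' >/dev/null; python3 st.py; done; python3 -c "
from h import *;print(sense()['ft_torque'])"; python3 m5.py d 2>/dev/null | grep -v ^bed
```

```text
t 19.5 p [ 0.5359 -0.0097  0.056 ] yaw_y -77.7 tilt [-0.0059  0.0045] F [-13.7  -3.3  10.1] gap 0.34 gf 91.2 q [-0.23  0.71  1.79  0.01  0.64  1.12]
t 19.7 p [ 0.5363 -0.0096  0.056 ] yaw_y -77.69 tilt [0.0017 0.0062] F [-12.4  -2.8   6.7] gap 0.339 gf 90.9 q [-0.23  0.71  1.8   0.01  0.63  1.12]
[-0.66346355  1.97497554 -0.04379985]
g 100 mean [0.6578 0.0084 0.0605] rect [654.9  15.6] [24.9 69.2] 13.2 axis 96.4
   green x [18. 41.] y [-35.2  33.3] z 60.35 plane slopes [-0.0722  0.0128] z0 62.76
brass 79 mean [0.663  0.0185 0.0669] rect [663.5  18.3] [42.7 15.6] 11.4 axis 12.9
   brass x [17.1 58.9] y [-7.3  7.6] z 67.08 plane slopes [-0.0458  0.0592] z0 68.63
red 0 mean [nan nan nan] rect [0. 0.] [0. 0.] 0.0 axis 90.0
   bed x [-162.8  -75.1] y [-74.2 -26.6] z 13.99 plane slopes [0.0006 0.0223] z0 15.61
g 237 mean [0.6494 0.0146 0.0606] rect [632.1  10. ] [79.2 75. ] 12.5 axis 111.8
   green scene x [-32.6  44.9] y [-38.1  34.5] z 60.73 plane slopes [-0.02    0.0016] z0 61.08
toe by tcp 34.84519686405656
```

```bash
python3 -m crank '[{"dp":[0.091,0.02,0.005],"angular":[-0.1,-0.1,0]},{"dp":[0.091,0.02,0],"angular":[-0.1,0,0]},{"dp":[0,0,0],"angular":[0,0,0]}]' >/dev/null; python3 st.py; python3 -m crank '[{"dp":[0.091,0.02,0.005],"angular":[0,-0.1,0]},{"dp":[0.091,0.02,0],"angular":[0,0,0]},{"dp":[0,0,0],"angular":[0,0,0]}]' >/dev/null; python3 st.py; python3 m5.py e 2>/dev/null | grep -v ^bed
```

```text
t 20.1 p [ 0.5413 -0.0082  0.056 ] yaw_y -77.68 tilt [0.0019 0.003 ] F [-12.6  -3.3   6.7] gap 0.336 gf 90.8 q [-0.22  0.72  1.78  0.01  0.64  1.13]
t 20.4 p [ 0.5467 -0.0069  0.056 ] yaw_y -77.68 tilt [0.0033 0.0031] F [-11.7  -2.    7.1] gap 0.341 gf 90.7 q [-0.22  0.72  1.77  0.01  0.65  1.13]
g 76 mean [ 0.6598 -0.0017  0.0621] rect [656.5  11.3] [24.  61.6] 8.3 axis 87.9
   green x [16.6 41.4] y [-35.4  24.4] z 62.15 plane slopes [-0.006   0.0086] z0 62.44
brass 62 mean [0.6679 0.019  0.0691] rect [667.8  19.2] [34.6 15.1] 12.4 axis 16.6
   brass x [25.4 59.2] y [-7.7  7.4] z 69.35 plane slopes [-0.0387  0.1828] z0 70.78
red 0 mean [nan nan nan] rect [0. 0.] [0. 0.] 0.0 axis 90.0
   bed x [-162.3  -65.4] y [-74.3 -18.8] z 14.13 plane slopes [ 0.0049 -0.0071] z0 14.6
g 255 mean [0.6494 0.0131 0.0625] rect [630.5  11.4] [81.7 77.9] 11.6 axis 116.4
   green scene x [-33.2  44.8] y [-38.2  35.6] z 62.88 plane slopes [-0.0453 -0.0045] z0 63.52
toe by tcp 45.59231690677814
```

```bash
python3 -m crank '[{"dp":[0.085,0.018,0],"angular":[-0.1,0,0]},{"dp":[0.085,0.018,0],"angular":[0,0,0]},{"dp":[0,0,0],"angular":[0,0,0]},{"dp":[0,0,0],"angular":[0,0,0]}]' >/dev/null; python3 st.py; python3 m5.py f 2>/dev/null | grep -v ^bed
python3 - <<'E'
import cv2,numpy as np
f=lambda p:cv2.resize(cv2.imread(p)[175:260,295:405],None,fx=3.6,fy=5,interpolation=cv2.INTER_CUBIC)
cv2.imwrite('pics/crop2.png',np.hstack([f('pics/as.png'),f('pics/fs.png')]))
E
```

```text
t 20.9 p [ 0.5517 -0.0059  0.056 ] yaw_y -77.67 tilt [0.0032 0.0013] F [-11.5  -2.1   7.8] gap 0.34 gf 90.8 q [-0.21  0.72  1.76  0.    0.66  1.14]
g 51 mean [ 0.6628 -0.0076  0.0638] rect [660.8  -5.8] [20.6 24.8] 13.4 axis 66.6
   green x [20.6 40.5] y [-35.3 -11.9] z 63.88 plane slopes [ 0.0638 -0.0829] z0 59.63
brass 53 mean [0.671  0.0199 0.0695] rect [671.5  20. ] [29.9 15.1] 12.4 axis 19.4
   brass x [31.3 60.4] y [-7.4  7.4] z 69.7 plane slopes [-0.0246  0.2123] z0 70.63
red 0 mean [nan nan nan] rect [0. 0.] [0. 0.] 0.0 axis 90.0
   bed x [-162.6  -53.8] y [-74.2 -15.1] z 14.44 plane slopes [-0.0059 -0.0109] z0 13.15
g 260 mean [0.6496 0.0142 0.0632] rect [632.1   9.7] [81.4 75.6] 13.2 axis 115.9
   green scene x [-34.2  45.3] y [-37.2  35.9] z 63.91 plane slopes [-0.0398 -0.0107] z0 64.15
toe by tcp 50.70800224104414
```

View pics/crop2.png

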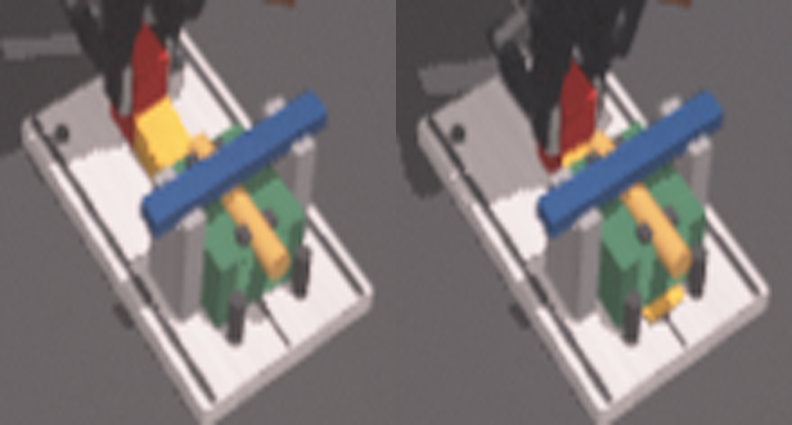

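The crop (left before, right after) shows the block raised at its front edge with the toe out at (660,305) and the bar undisturbed. Lift is about 4.4 mm. I'll check level with averaged frames, using only the top face.

```bash
python3 - <<'E' 2>/dev/null | grep -v ^g
from m1 import *
a=np.radians(12.2);u=np.array([np.cos(a),np.sin(a)]);v=np.array([-u[1],u[0]]);O=np.array([.6264,.0104])
Q=[]
for i in range(10):
    d=snap('scene'); Q.append(blob(d,'g',(320,190,400,245),(50,60,20),(90,255,255),(.055,.072)))
P=np.vstack(Q); x=(P[:,:2]-O)@u*1000; y=(P[:,:2]-O)@v*1000; z=P[:,2]*1000
m=(abs(y)<33)&(x>-35)&(x<36)&(abs(y)>10)
for k in range(4):
    A=np.c_[x,y,np.ones(len(x))]; c=np.linalg.lstsq(A[m],z[m],rcond=None)[0]; r=z-A@c; m=m&(abs(r)<2)
print(m.sum(),c, r[m].std())
for lo,hi in((-35,-12),(12,36)):
  for s in(-1,1):
    k=m&(x>lo)&(x<hi)&(s*y>10); print(lo,s,k.sum(),np.median(z[k]) if k.any() else '')
# bar and bed planes for reference
X=d['xyz']; h=cv2.cvtColor(d['image'],cv2.COLOR_BGR2HSV); mm=(cv2.inRange(h,(0,0,130),(180,60,255))>0)&(abs(X[...,2]-.015)<.004)&(d['z']>0)
mm[:170]=0;mm[265:]=0;mm[:,:295]=0;mm[:,405:]=0
B=X[mm]; A=np.c_[(B[:,:2]-O)@u*1000,(B[:,:2]-O)@v*1000,np.ones(len(B))]; print('bed',len(B),np.linalg.lstsq(A,B[:,2]*1000,rcond=None)[0])
K=(cv2.inRange(h,(100,100,30),(125,255,255))>0)&(X[...,2]>.088)&(X[...,2]<.1); K[:,:295]=0;K[:,405:]=0; print('bar z',np.median(X[K][:,2]))
E
python3 st.py
```

```text
1229 [ 1.51897890e-03 -3.12085088e-03  6.41282428e+01] 1.0130968921032244
-35 -1 43 64.20422118976032
-35 1 59 64.19402187544377
12 -1 438 64.22894596074636
12 1 346 64.16113811413888
bed 1564 [-8.95417394e-04  1.39251987e-03  1.47356050e+01]
bar z 0.09144386535654109
t 21.5 p [ 0.5517 -0.0059  0.056 ] yaw_y -77.67 tilt [0.0032 0.0013] F [-12.7  -1.8   7.8] gap 0.341 gf 90.8 q [-0.21  0.72  1.76  0.    0.66  1.14]
```

The block is level to within 0.003 rad, about 4.4 mm up, and the bar is untouched. The state is steady.

```bash
python3 -c "
from station import order; print(order.sign_off())"
```

```text
the job is handed in; nothing more can be done
None
```

The job is handed in at about 21.5 s: the keeper bar lies released in both notches, the block is level about 4.4 mm off the bed and clear of the bar, and the gripper still holds the wedge in place.

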